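# Clamp a glued shoe heel with the one-hand bar clamp

### The job

A shoe heel with a freshly glued cork lift stands between the jaws of the one-hand bar clamp: slide the clamp's moving jaw along until the face of its orange pad stands over the red line on the board, without touching the heel yet. Then pump the trigger (squeeze, let go, squeeze again, and so on) until the pad touches the heel and presses it against the fixed jaw, and stop when the soft pad is sunk about half-way into the jaw: never nearly all the way, or the cork is crushed. Finish while still holding the trigger squeezed; keep off the heel, drive the jaw onto it only by the trigger, and leave the bowl, the clear box and the tin where they are.

Things in the scene. Friction and masses are not known exactly. Their poses are not given: they have to be found in the camera images.
- line (a point): Middle of the red line across the top of the fixed plywood board (130 x 400 x 18 mm) that carries the clamp. Clamp axes: x across the board, y along the bar from the pistol grip towards the moving jaw, z up. The bar (6 mm thick, 18 high, middle 67 mm above the board) runs over this point. The board reaches 161 mm beyond it in +y, with nothing on it beyond the moving jaw.
- grip (a point): Half-way between the back of the fixed black pistol grip (28 mm wide; back 29.5 mm to -y of this point, front 7.5 mm to -y, top 35 mm above) and the front of the orange trigger at rest (26.5 mm to +y, top 30 mm above). Axes as line. The housing below begins 43 mm under it. Squeezed fully, the trigger's front comes 18 mm nearer: 38 mm over both.
- blade: Orange trigger blade, 24 mm wide, 10 mm thick, 72 mm long; origin in the middle of its front face, 100 mm above the pivot; y points out of that face, away from the grip (0.10 rad below level at rest, 0.085 rad above when squeezed), z up along the blade.
- trigger (a joint): Trigger angle: 0 = out (a spring returns it), 0.185 rad = fully squeezed. It takes 3 to 5 N at the blade, 5 N more when the heel is pressed with 15 N. A full squeeze draws the jaw in smoothly by 6.5 mm, less about 2 mm of play at its start; on letting go the ratchet holds the jaw, less up to 2.5 mm of play: a pump gains 4 to 6 mm while the pad is free, 2 to 3 mm once it presses.
- jaw_slide (a joint): Travel of the moving jaw (m): 0 = wide open, growing as it comes in (-y of line). It slides in at a push of about 6 N and stays where it is left; its ratchet (4 mm teeth on the bar) keeps it from sliding back out by more than 2.5 mm. The pad's face is over the red line at 0.091 and meets the heel at about 0.104; starts from 0 to 0.03.
- moving_jaw: Head of the moving jaw, black with an orange band, at the outer end of the bar; origin in the middle of its flat top, 96 mm above the board; axes as line. Upper part 26 mm wide (x), 26 long (y), 46 high; below it 42 mm wide, hanging to 4 mm above the board. Its outer (+y) face is 13 mm from the origin.
- rubber_pad: Soft orange pad (35 x 35 mm) that stands 14 mm out of the moving jaw towards the heel; origin at the middle of its pressing face, 25 mm above the board and 27 mm to -y of the moving jaw's origin; axes as line.
- pad_sink (a joint): How far the soft pad has been pressed into its jaw (m): 0 = free, 0.010 = all the way. It gives 3 N per mm.
- fixed_jaw: Fixed jaw, black, screwed to the board; origin at the middle of its face (36 x 42 mm), 59 mm to -y of line; axes as line.
- heel: The work: a D-shaped stacked shoe heel, 52 mm wide (x), 52 mm high and 43 mm thick (y), dark and light layers with an 8 mm cork lift on the +y face, loose, standing on its flat side on the board 2 to 4 mm from the fixed jaw; origin in the middle of its underside; axes nearly as line. 80 g.
- bowl: Grey ceramic bowl, 124 mm across and 55 mm high, on the bench; origin in the middle of its underside.
- latch_box: Closed clear plastic box with a white latch, 84 x 124 x 48 mm; origin in the middle of its underside.
- tin: Round shoe-polish tin, brown and brass, 80 mm across and 25 mm high; origin in the middle of its underside.

How it is judged:
On the way, in this order (a step that is already met when the one before it is completed fails the run):
1. the pad's face stands over the red line, within 6 mm, jaw at rest, heel and trigger not touched yet (y of rubber_pad in the frame of line between -0.006 and 0.006 m and velocity of joint jaw_slide below 0.004 m/s and contact force between rubber_pad and heel below 0.3 N and value of joint trigger below 0.035 rad), for 0.3 s.
2. the trigger is squeezed at least half-way, by the fingers, the pad still clear of the heel (value of joint trigger above 0.09 rad and contact force between the fingers and blade above 1 N and contact force between rubber_pad and heel below 0.3 N), for 0.05 s.
3. the trigger is let go (value of joint trigger below 0.035 rad), for 0.05 s.
4. the trigger is squeezed again (value of joint trigger above 0.07 rad and contact force between the fingers and blade above 1 N), for 0.05 s.
At the end, for the whole second after the job is handed in: Fingers still squeeze the trigger (over 0.035 rad and 1.5 N); pad presses the heel with 5 to 25 N (sunk 1.7 to 8.3 of 10 mm); fixed jaw backs it with over 3 N; heel upright (0.1 rad) and square to the jaws (0.08 rad); jaw at rest and not pushed by the fingers (value of joint trigger above 0.035 rad and contact force between the fingers and blade above 1.5 N and contact force between rubber_pad and heel between 5 and 25 N and contact force between fixed_jaw and heel above 3 N and velocity of joint jaw_slide below 0.004 m/s and angle between heel's own z axis and vertical below 0.1 rad and angle between the y axis of heel and the y axis of line, either way round below 0.08 rad and contact force between the fingers and moving_jaw below 1 N); the arm keeps its last pose, push and grip.
It fails at once if the cork is crushed: the pad presses the heel with more than 28 N (contact force between rubber_pad and heel above 28 N).
It fails at once if the robot pushes on the heel (contact force between any of the fingers, the arm and heel above 1 N).
It fails at once if the jaw is pushed onto the heel by hand instead of by the trigger (contact force between the fingers and moving_jaw above 2 N and contact force between rubber_pad and heel above 2 N).
It fails at once if a bystander is moved by more than 25 mm (distance of any of bowl, latch_box, tin from where it was at the start of the episode above 0.025 m).
It also fails if it takes over 72 s, if anything falls off the work surface, if the arm or the gripper's body presses on something with over 40 N, if the wrist force passes 120 N, or if a joint passes its speed limit or range.

### The arm

A 6-joint arm with a two-finger parallel gripper is mounted at the origin on the work surface. World frame = base frame: x ahead of the robot, y to its left, z up, the work surface at z = 0. Lengths are in m, angles in rad, forces in N, time in s.
With the tool pointing down it reaches from about 0.35 to 0.775 m from the base axis. Payload 7.3 kg.
Tool frame: the origin (TCP) lies at the very end of the fingers, on their centre line; the grasp point (between the pads) lies 19 mm behind it (robot.hold_point_z is the distance from the TCP to the grasp point, in m); z points along the fingers, y is the direction in which the jaws open and shut (so a half turn about z gives the same grasp; the last joint's range is limited). The gripper opens to 92 mm and grips with 3 to 60 N. Pads are 19 mm wide; open, the fingers measure 130 mm over their backs; the gripper's body (75 mm by 190 mm) begins 47 mm behind the grasp point.
Start: joints at [1.18, 0.342, 1.524, -0, 1.275, -0.146], TCP at [0.127, 0.509, 0.227] pointing down, gripper open.
Joint ranges: [-2.53, 2.53], [-0.77, 2.02], [0.04, 2.7], [-1, 4.14], [0.28, 2.66], [-3.11, 3.11]. Speed limits (rad/s): [2.57, 2.57, 3.14, 3.14, 3.14, 3.14].

### API

Orientations are given as [roll, pitch, yaw] about the fixed x, y, z axes, in that order (R = Rz(yaw) Ry(pitch) Rx(roll)).
In Python, from cell import monitor, viewer, robot gives the robot as it stands.
- The arm moves only by the tool move_arm, never from a script. Its argument "deltas" is a list of rows, each an object of numbers: "x", "y", "z": the shift along the tool's x, y, z in m; "wx", "wy", "wz": the turn, a rotation vector about the tool's x, y, z in degrees; "hand": the opening, from 0 (shut) to 1 (fully open). In form: [{"x": .., "y": .., "z": .., "wx": .., "wy": .., "wz": .., "hand": ..}, ...]. A call has 1 to 8 rows; each row is the pose to reach, as a shift and turn from the pose commanded when the call began, along the tool's axes at that moment; what a row does not reach only later rows make up. A row lasts 1/8 s, in which the tool goes at most 62.5 mm and 10.7 degrees, less where a joint would pass 70% of its speed; a pose out of reach is approached as far as the arm can. A call with a gripper value outside its range is refused whole. The fingers move at their own pace and stop on an object; "grip_force" is the grip in N (left out, the last holds). Time passes only in rows, so rows that repeat a pose let the fingers close. It gives the time, the measured TCP pose, the force and the opening at its end, in the units of the state.
- monitor.observe(): the state, without advancing time (a new reading comes with each control period).
- viewer.read_camera(name): name is "scene" or "top" or "wrist"; returns the picture (420x560x3 uint8, red, green, blue); there is no depth.
- viewer.camera_params(name): a dict with "camera_matrix" (3x3 intrinsics, pixels), "R" (3x3) and "t" (3): a world point X has camera coordinates R X + t. Camera axes: x right, y down, z forward; pixel columns grow to the right and rows downward; lengths in m; the calibration is good to about 2 mm. A picture is of the moment at which its call begins: read the wrist's pose just before it. camera_params takes no time and is no camera call; for the wrist camera it gives the pose at the moment of the call.
- robot.hand_in(): hands the job in, once; it reports no verdict.
The state is a dict: "time": time; "qpos": joint angles; "qvel": joint speeds; "joint_efforts": joint torques, N m; "tool_pos": TCP position; "tool_rot": TCP orientation; "contact_force": force on the tool from outside, world axes, zero at the start; "torque": the same for the moment, N m; "opening": finger opening in m.
Only numpy, scipy, OpenCV 4.12 (cv2) and the standard library are available. Lean on these libraries where they do the work, as an engineer would, in place of code of your own. Each camera call takes 0.05 s, during which the arm holds its last target. There are 200 camera calls.

## Working session

There is one attempt and no reset: what is moved stays moved. The work goes in short steps, Python scripts to look and compute and a tool call to move; the robot and the scene stay as the last step left them, time stands still between calls to the robot, and variables do not carry over. Pictures are saved under pics/ and viewed, about 8 in all and at most 12, crops included, and the job is handed in when it is done.

Besides the shell and the picture viewer there is one more tool, called after "Emit:" in YAML: its name, and indented under it one key for each argument. move_arm: Moves the arm, as the interface text tells. Its arguments: {"type":"object","properties":{"deltas":{"type":"array","items":{"type":"object","properties":{"x":{"type":"number"},"y":{"type":"number"},"z":{"type":"number"},"wx":{"type":"number"},"wy":{"type":"number"},"wz":{"type":"number"},"hand":{"type":"number"}}}},"grip_force":{"type":"number"}},"required":["deltas"]}

```bash
mkdir -p pics; ls
cat > h.py <<'E'
import numpy as np, cv2
from cell import monitor, viewer, robot
from scipy.spatial.transform import Rotation as Ro
def snap(n,f):
    P=viewer.camera_params(n); im=viewer.read_camera(n); cv2.imwrite('pics/'+f,im[:,:,::-1]); return im,P
def ray(P,u,v,z):
    K=np.array(P['camera_matrix']);R=np.array(P['R']);t=np.array(P['t'])
    c=-R.T@t; d=R.T@np.linalg.solve(K,[u,v,1.]); return c+d*(z-c[2])/d[2]
def proj(P,X):
    p=np.array(P['camera_matrix'])@(np.array(P['R'])@np.array(X)+P['t']); return p[:2]/p[2]
E
python3 - <<'E'
from h import *
a,P=snap('scene','s0.png'); b,Q=snap('top','t0.png')
cv2.imwrite('pics/st0.png',cv2.resize(np.hstack([a,b])[:,:,::-1],None,fx=.71,fy=.71,interpolation=cv2.INTER_AREA))
o=monitor.observe(); print(o)
for p in (P,Q): print(-np.array(p['R']).T@p['t'],np.array(p['R'])[2])
E
```

```text
pics
{'time': 0.1, 'qpos': array([ 1.18000988e+00,  3.42636777e-01,  1.52489815e+00, -7.62538586e-06,
        1.27538107e+00, -1.45978836e-01]), 'qvel': array([-0.00033665, -0.00220558, -0.00322043,  0.00089079,  0.00266696,
       -0.00010699]), 'joint_efforts': array([ 2.91673641e-03, -4.32004523e+01, -2.44698411e+01,  7.21110008e-02,
        5.25736716e-02, -5.27215093e-05]), 'tool_pos': array([0.1270804 , 0.50902986, 0.22613104]), 'tool_rot': array([-3.14028233e+00, -1.85280033e-04,  2.89678715e+00]), 'contact_force': array([1.03144349, 0.96127584, 0.46621074]), 'torque': array([-0.0443076 , -0.00345251,  0.02600098]), 'opening': 0.09184820203784687}
[1.14099664 0.34028779 1.24206241] [-0.43800104 -0.25796572 -0.8611671 ]
[0.31235957 0.00829501 1.23734408] [ 0.22597635 -0.00925089 -0.97408886]
```

View pics/t0.png

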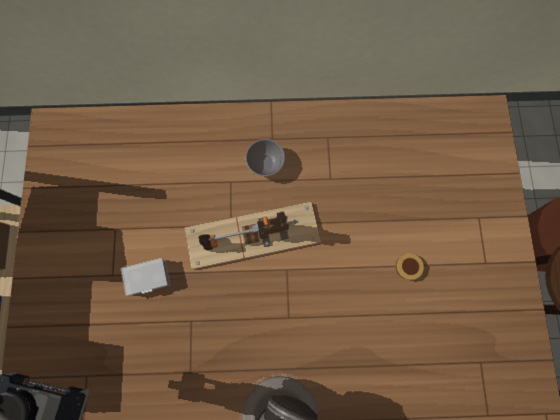

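View pics/s0.png

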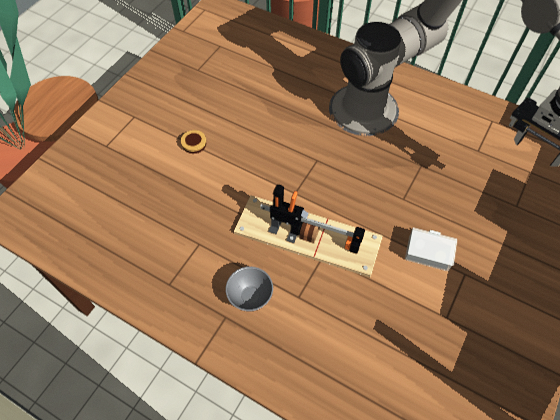

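The top view shows the clamp board centred at about (253,236), with the moving jaw at (207,242) and the grip and trigger at (275,225). Board +y points image-left, close to world +y. Next I'll measure coarsely, using the red line and the board mask.

Run:
```python
from h import *
b=cv2.imread('pics/t0.png'); a=cv2.imread('pics/s0.png')
P={'t':viewer.camera_params('top'),'s':viewer.camera_params('scene')}
c=np.hstack([cv2.resize(b[195:275,175:330],(775,400),interpolation=cv2.INTER_CUBIC)])
d=cv2.resize(a[175:280,225:390],(0,0),fx=2,fy=2,interpolation=cv2.INTER_CUBIC); d=cv2.copyMakeBorder(d,0,0,0,775-d.shape[1],cv2.BORDER_CONSTANT)
cv2.imwrite('pics/c1.png',np.vstack([c,d[:200]]))
# board mask in top
h=cv2.cvtColor(b,cv2.COLOR_BGR2HSV)
m=((h[...,2]>150)&(h[...,0]>12)&(h[...,0]<32)&(h[...,1]<140)).astype(np.uint8); m[:195]=0;m[275:]=0;m[:,:180]=0;m[:,325:]=0
m=cv2.morphologyEx(m,cv2.MORPH_CLOSE,np.ones((9,9)))
cs=max(cv2.findContours(m,0,2)[0],key=cv2.contourArea); r=cv2.minAreaRect(cs); bx=cv2.boxPoints(r); print(r)
W=np.array([ray(P['t'],u,v,.018) for u,v in bx]);print(W)
print(np.linalg.norm(np.diff(W,axis=0),axis=1), W.mean(0))
```

```text
((250.27134704589844, 246.42454528808594), (66.05057525634766, 137.5273895263672), 79.2156982421875)
[[ 0.55059107  0.29904045  0.018     ]
 [ 0.61887514 -0.12074027  0.018     ]
 [ 0.41638096 -0.147176    0.018     ]
 [ 0.353528    0.25803573  0.018     ]]
[0.42529821 0.20421249 0.41005736] [0.48484379 0.07228998 0.018     ]
```

View pics/c1.png

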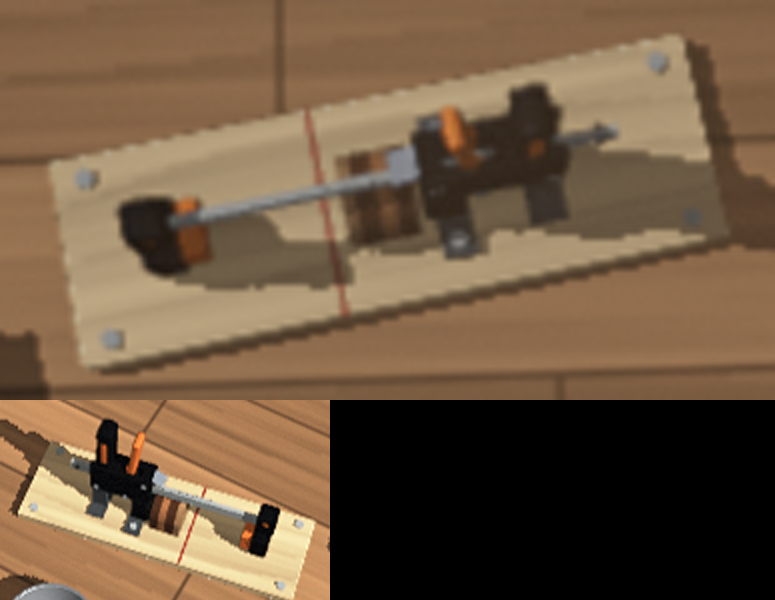

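The crop shows the board corners at (50,162), (683,37), (727,240) and (85,365), and red line ends at (307,110) and (345,315). The trigger top is at (452,112) and the grip top at (533,92). In the scene part, the grip top is at (107,422) and the trigger top at (140,435).

Run:
```python
from h import *
T=viewer.camera_params('top');S=viewer.camera_params('scene')
f=lambda u,v:(u/5+175-.4,v/5+195-.4)
g=lambda u,v:(u/2+225-.2,(v-400)/2+175-.2)
C=np.array([ray(T,*f(*p),.018) for p in [(50,162),(683,37),(727,240),(85,365)]]);print(C)
L=np.array([ray(T,*f(*p),.018) for p in [(307,110),(345,315)]]);print(L,L.mean(0))
print(np.linalg.norm(C-np.roll(C,-1,0),axis=1))
y=(C[0]+C[3]-C[1]-C[2]);y/=np.linalg.norm(y);print('y',y,np.degrees(np.arctan2(y[1],y[0])))
LS=np.array([ray(S,*g(*p),.018) for p in [(205,490),(180,563)]]);print('scene line',LS,LS.mean(0))
def tri(p,q):
    A=[];B=[]
    for P,(u,v) in ((T,p),(S,q)):
        c=-P['R'].T@P['t'];d=P['R'].T@np.linalg.solve(P['camera_matrix'],[u,v,1.]);d/=np.linalg.norm(d)
        M=np.eye(3)-np.outer(d,d);A.append(M);B.append(M@c)
    X=np.linalg.solve(sum(A),sum(B)); return X,[np.linalg.norm(a@X-b) for a,b in zip(A,B)]
L0=L.mean(0);yv=y;xv=np.array([y[1],-y[0],0])
for n,p,q in [('grip',(533,92),(107,422)),('trig',(450,112),(140,434)),('jaw',(147,208),(270,510))]:
    X,e=tri(f(*p),g(*q));print(n,X,e,'clamp',(X-L0)@xv,(X-L0)@yv,X[2]-.018)
```

```text
[[ 0.54932392  0.27427204  0.018     ]
 [ 0.61607503 -0.11921137  0.018     ]
 [ 0.48765307 -0.13925976  0.018     ]
 [ 0.42445376  0.25103079  0.018     ]]
[[0.57697485 0.11592938 0.018     ]
 [0.44944895 0.09435254 0.018     ]] [0.5132119  0.10514096 0.018     ]
[0.39910513 0.12997745 0.39537434 0.12701462]
y [-0.16356788  0.98653208  0.        ] 99.41405002570885
scene line [[0.45107525 0.0954959  0.018     ]
 [0.57153954 0.1188474  0.018     ]] [0.51130739 0.10717165 0.018     ]
grip [ 0.53829192 -0.01701878  0.21922976] [np.float64(0.002058838190919902), np.float64(0.002058838190919919)] clamp 0.00476082975249712 -0.12461678843392221 0.20122976208979126
trig [0.53034028 0.0260545  0.21392573] [np.float64(0.001771530096588845), np.float64(0.001771530096588796)] clamp 0.003961691118028486 -0.08082298577102771 0.1959257332791012
jaw [0.4989982  0.19980219 0.12672827] [np.float64(0.00395678122340006), np.float64(0.003956781223400078)] clamp 0.0014612593431688296 0.09571124518957062 0.10872826605190829
```

```bash
cat >> h.py <<'E'
L0=np.array([0.5125,0.106,0.018]); TH=np.radians(99.4)
yv=np.array([np.cos(TH),np.sin(TH),0]); xv=np.array([yv[1],-yv[0],0])
def W(x,y,z): return L0+x*xv+y*yv+np.array([0,0,z])   # clamp coords -> world
def C(X): d=np.array(X)-L0; return np.array([d@xv,d@yv,d[2]])
def delta(x,y,z,o=None):
    o=o or monitor.observe(); R=Ro.from_euler('xyz',o['tool_rot'])
    Rt=Ro.from_matrix(np.array([-xv*-1*-1,yv,[0,0,-1]]).T)
    if np.linalg.det(Rt.as_matrix())<0: raise SystemExit('lh')
    d=R.inv().apply(W(x,y,z)-o['tool_pos']); w=(R.inv()*Rt).as_rotvec(degrees=True)
    print('t',round(o['time'],2),'now clamp',C(o['tool_pos']).round(4),'d',d.round(4),'w',w.round(2),'F',np.round(o['contact_force'],1),'open',round(o['opening'],4)); return d,w
E
python3 - <<'E'
from h import *
delta(0,.165,.21)
T=viewer.camera_params('top')
b=cv2.imread('pics/t0.png')
f=lambda u,v:(u/5+175-.4,v/5+195-.4)
print(C(ray(T,*f(147,205),.114)), C(ray(T,*f(122,205),.114)))
E
```

```text
t 0.1 now clamp [-0.3144  0.4606  0.2081] d [-0.406  -0.1462 -0.0018] w [ -0.07  -0.03 -23.43] F [1.  1.  0.5] open 0.0918
[0.00691039 0.09234532 0.096     ] [0.009658   0.10617002 0.096     ]
```

Emit:
move_arm:
  deltas:
    - {"x": -0.05, "y": -0.018, "wz": -4, "hand": 0}
    - {"x": -0.1, "y": -0.036, "wz": -8, "hand": 0}
    - {"x": -0.155, "y": -0.056, "wz": -12, "hand": 0}
    - {"x": -0.21, "y": -0.076, "wz": -16, "hand": 0}
    - {"x": -0.265, "y": -0.095, "wz": -20, "hand": 0}
    - {"x": -0.32, "y": -0.115, "wz": -23.4, "hand": 0}
    - {"x": -0.37, "y": -0.133, "wz": -23.4, "hand": 0}
    - {"x": -0.406, "y": -0.146, "z": -0.002, "wz": -23.4, "hand": 0}
  grip_force: 15

```text
schema error: expected keys x, y, z, wx, wy, wz, hand
```

Run:
```python
from h import *
a,P=snap('wrist','w1.png'); delta(0,.165,.07)
for X in [(0,0,0),(0,.09,.096),(0,-.104,.165),(-.065,.161,0),(.065,.161,0),(-.065,0,0),(.065,0,0)]: print(X,proj(P,W(*X)).round(0))
```

```text
t 0.15 now clamp [-0.3144  0.4606  0.2082] d [-0.406  -0.1461  0.1383] w [-6.000e-02 -2.000e-02 -2.343e+01] F [-0.4  0.4 -0.3] open 0.0921
(0, 0, 0) [ 72. 500.]
(0, 0.09, 0.096) [ 91. 567.]
(0, -0.104, 0.165) [-106.  703.]
(-0.065, 0.161, 0) [147. 434.]
(0.065, 0.161, 0) [190. 498.]
(-0.065, 0, 0) [ 47. 469.]
(0.065, 0, 0) [ 95. 529.]
```

View pics/w1.png

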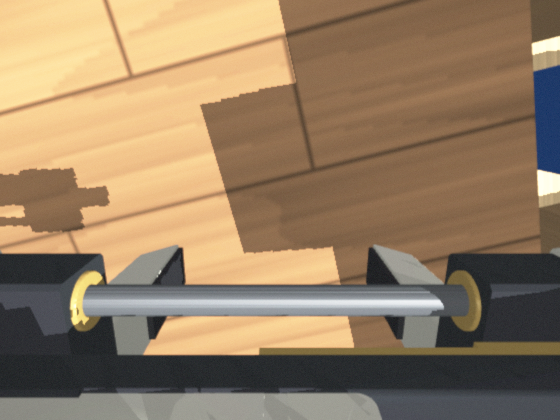

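The move was refused because rows need every key, so the wrist picture shows only bench and fingers. I'll send it again in full.

Emit:
move_arm:
  deltas:
    - {"x": -0.05, "y": -0.018, "z": 0, "wx": 0, "wy": 0, "wz": -4, "hand": 0}
    - {"x": -0.1, "y": -0.036, "z": 0, "wx": 0, "wy": 0, "wz": -8, "hand": 0}
    - {"x": -0.155, "y": -0.056, "z": 0, "wx": 0, "wy": 0, "wz": -12, "hand": 0}
    - {"x": -0.21, "y": -0.076, "z": 0, "wx": 0, "wy": 0, "wz": -16, "hand": 0}
    - {"x": -0.265, "y": -0.095, "z": 0, "wx": 0, "wy": 0, "wz": -20, "hand": 0}
    - {"x": -0.32, "y": -0.115, "z": 0, "wx": 0, "wy": 0, "wz": -23.4, "hand": 0}
    - {"x": -0.37, "y": -0.133, "z": 0, "wx": 0, "wy": 0, "wz": -23.4, "hand": 0}
    - {"x": -0.406, "y": -0.146, "z": -0.002, "wx": 0, "wy": 0, "wz": -23.4, "hand": 0}
  grip_force: 15

```text
time: 1.15
tool_pos: [0.4873, 0.2676, 0.2282]
tool_rot: [-3.141, -0.001, -2.98]
contact_force: [-0.4, 0.9, -0.6]
opening: 0.0167
```

Run:
```python
from h import *
a,P=snap('wrist','w2.png'); delta(0,.165,.07)
print(-P['R'].T@P['t'])
for X in [(0,0,0),(0,.09,.096),(0,-.104,.165),(-.065,.161,0),(.065,.161,0),(-.065,0,0),(.065,0,0)]: print(X,proj(P,W(*X)).round(0))
```

```text
t 1.2 now clamp [0.0045 0.1607 0.2104] d [0.0048 0.0045 0.1403] w [-0.11  0.11 -0.23] F [ 2.9 -3.3 -0.1] open 0.0122
[0.41583546 0.25623927 0.38664505]
(0, 0, 0) [126. 182.]
(0, 0.09, 0.096) [186. 204.]
(0, -0.104, 0.165) [-150.  232.]
(-0.065, 0.161, 0) [272. 120.]
(0.065, 0.161, 0) [273. 237.]
(-0.065, 0, 0) [118. 120.]
(0.065, 0, 0) [132. 238.]
```

View pics/w2.png

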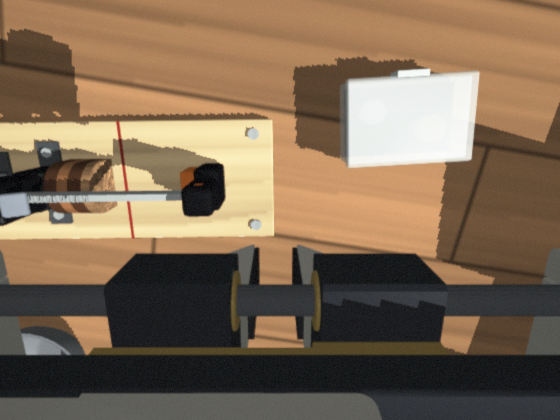

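The wrist view agrees with the frame: the board end is at (272,120)–(273,237) and the red line at (118,120)–(132,238), both as predicted. The jaw's top face is around (198,199).

Run:
```python
from h import *
P=viewer.camera_params('wrist')
for u,v in [(183,200),(214,200),(198,215)]: print(C(ray(P,u,v,.114)).round(4))
for y in (.08,.085,.09,.095): print(y,[proj(P,W(sx*.013,y+sy*.013,.096)).round(0) for sx in(-1,1) for sy in (-1,1)])
im=cv2.imread('pics/w2.png'); print(im[200,175:235].max(1)); print(im[208,175:235].max(1))
cv2.imwrite('pics/j.png',cv2.resize(im[150:250,90:240],(750,500),interpolation=cv2.INTER_CUBIC))
```

```text
[0.0002 0.085  0.096 ]
[0.0003 0.1105 0.096 ]
[0.0131 0.0965 0.096 ]
0.08 [array([160., 184.]), array([192., 184.]), array([163., 215.]), array([194., 215.])]
0.085 [array([166., 184.]), array([198., 184.]), array([169., 215.]), array([200., 215.])]
0.09 [array([172., 184.]), array([204., 184.]), array([175., 215.]), array([206., 215.])]
0.095 [array([178., 184.]), array([210., 184.]), array([181., 215.]), array([212., 215.])]
[175 191 191 190 192 187 163  63  18  15  29  25  31  26  24  29  27  31
  27  28  26  31  26  28  29  25  23  26  29  33  26  37  29  33  26  33
  30  21  23  26  22   7  26  24  18  28  23  28  65 145 223 238 239 239
 239 238 238 237 238 238]
[237 236 237 237 237 236 224 151  49  24  24  30  31  24  26  30  22  29
  23  23  21  26  29  27  30  20  22  28  31  29  26  29  29  29  32  29
  26  27  20  26  25  23  37  57 122 202 234 235 235 236 235 234 234 234
 234 234 235 235 234 234]
```

View pics/j.png

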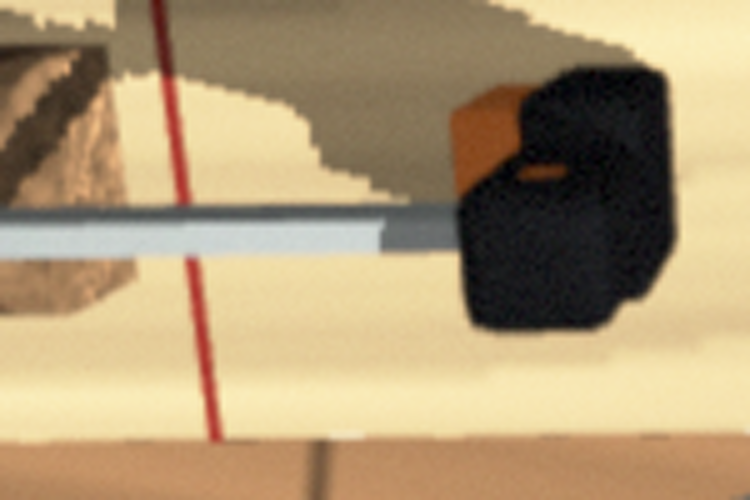

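Emit:
move_arm:
  deltas:
    - {"x": 0.005, "y": -0.01, "z": 0.05, "wx": 0, "wy": 0, "wz": 0, "hand": 0}
    - {"x": 0.005, "y": -0.01, "z": 0.1, "wx": 0, "wy": 0, "wz": 0, "hand": 0}
    - {"x": 0.005, "y": -0.01, "z": 0.14, "wx": 0, "wy": 0, "wz": 0, "hand": 0}
    - {"x": 0.005, "y": -0.01, "z": 0.148, "wx": 0, "wy": 0, "wz": 0, "hand": 0}
    - {"x": 0.005, "y": -0.02, "z": 0.148, "wx": 0, "wy": 0, "wz": 0, "hand": 0}
    - {"x": 0.005, "y": -0.03, "z": 0.148, "wx": 0, "wy": 0, "wz": 0, "hand": 0}
    - {"x": 0.005, "y": -0.045, "z": 0.148, "wx": 0, "wy": 0, "wz": 0, "hand": 0}
    - {"x": 0.005, "y": -0.06, "z": 0.148, "wx": 0, "wy": 0, "wz": 0, "hand": 0}

```text
time: 2.2
tool_pos: [0.4917, 0.211, 0.0826]
tool_rot: [3.137, 0.005, -2.979]
contact_force: [-0.4, 12.0, -0.9]
opening: 0.0005
```

```bash
cat >> h.py <<'E'
def edge(f,v=208,n='wrist'):
    im,P=snap(n,f); return im,P
E
python3 - <<'E'
from h import *
a,P=snap('wrist','w3.png'); delta(0,.06,.062)
# dark run of jaw head along clamp y at x=.008, z=.096
for y in np.arange(.03,.13,.005):
    u,v=proj(P,W(.008,y,.096)); print(round(y,3),u.round(),v.round(), a[int(round(v)),int(round(u))].max())
E
```

```text
t 2.25 now clamp [-0.0034  0.1048  0.0645] d [-0.0034 -0.0448  0.0024] w [ 0.14  0.25 -0.08] F [1.7 4.7 0.9] open 0.0004
0.03 93.0 320.0 183
0.035 105.0 320.0 189
0.04 117.0 320.0 195
0.045 129.0 320.0 198
0.05 140.0 320.0 197
0.055 152.0 320.0 31
0.06 164.0 320.0 36
0.065 176.0 320.0 34
0.07 188.0 320.0 36
0.075 200.0 320.0 30
0.08 211.0 320.0 35
0.085 223.0 320.0 26
0.09 235.0 320.0 33
0.095 247.0 320.0 35
0.1 259.0 320.0 29
0.105 270.0 320.0 30
0.11 282.0 320.0 75
0.115 294.0 320.0 34
0.12 306.0 319.0 28
0.125 318.0 319.0 34
```

View pics/w3.png

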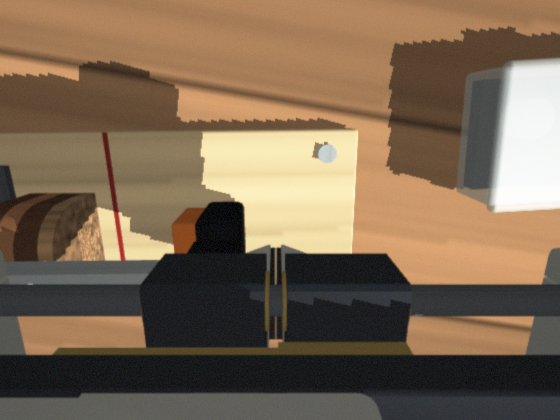

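The wrist view shows the pad's orange face edge at about u=174, v=212–250, the red line at u=104–125 and the jaw block at u=197–245. The pad edge looks usable for tracking.

```bash
cat >> h.py <<'E'
def padface(a,P,x=-.010,z=.0425):
    # first orange px along the pad's top edge, from -y
    ys=np.arange(-.075,.11,.0005); h=cv2.cvtColor(a,cv2.COLOR_RGB2HSV); r=[]
    for y in ys:
        u,v=proj(P,W(x,y,z)).round().astype(int)
        if 0<=u<560 and 0<=v<420:
            q=h[v,u]; r.append((y, q[0]<16 and q[1]>185 and q[2]>90))
    k=[y for (y,o),(y2,o2),(y3,o3) in zip(r,r[3:],r[6:]) if o and o2 and o3]; return k[:1],k[-1:]
E
python3 - <<'E'
from h import *
a=cv2.imread('pics/w3.png')[:,:,::-1].copy(); P=viewer.camera_params('wrist')
for x in (-.015,-.010,-.005): print(x,padface(a,P,x))
print([C(ray(P,u,v,.018+.0425)).round(4) for u,v in [(176,212),(174,225),(174,245)]], C(ray(P,245,205,.018+.05)), C(ray(P,197,205,.018+.05)))
h=cv2.cvtColor(a,cv2.COLOR_RGB2HSV); print(h[225,165:200])
delta(0,.06,.062)
E
```

```text
-0.015 ([np.float64(0.04850000000000011)], [np.float64(0.05700000000000012)])
-0.01 ([np.float64(0.04800000000000011)], [np.float64(0.05750000000000012)])
-0.005 ([np.float64(0.04850000000000011)], [np.float64(0.05450000000000012)])
[array([-0.024 ,  0.0508,  0.0425]), array([-0.0165,  0.0491,  0.0425]), array([-0.0046,  0.0481,  0.0425])] [-0.0298999   0.08938053  0.05      ] [-0.02996545  0.06433516  0.05      ]
[[ 20  86 130]
 [ 19  88 130]
 [ 19  88 130]
 [ 19  87 132]
 [ 19  84 130]
 [ 19  94 130]
 [ 16 115 124]
 [ 12 175 128]
 [ 12 192 133]
 [ 11 191 135]
 [ 12 203 133]
 [ 11 196 138]
 [ 12 202 134]
 [ 12 188 137]
 [ 12 202 134]
 [ 11 195 135]
 [ 12 193 135]
 [ 12 196 135]
 [ 12 196 135]
 [ 12 202 134]
 [ 11 198 135]
 [ 12 201 133]
 [ 11 195 135]
 [ 12 209 133]
 [ 12 200 134]
 [ 12 195 137]
 [ 12 196 135]
 [ 12 196 135]
 [ 11 193 135]
 [ 11 198 116]
 [ 12 176  45]
 [ 80  59  13]
 [115 187  15]
 [124 170  12]
 [150 128  10]]
t 2.25 now clamp [-0.0034  0.1048  0.0645] d [-0.0034 -0.0448  0.0024] w [ 0.14  0.25 -0.08] F [1.7 4.7 0.9] open 0.0004
```

Emit:
move_arm:
  deltas:
    - {"x": 0, "y": -0.008, "z": 0.002, "wx": 0, "wy": 0, "wz": 0, "hand": 0}
    - {"x": 0, "y": -0.016, "z": 0.002, "wx": 0, "wy": 0, "wz": 0, "hand": 0}
    - {"x": 0, "y": -0.024, "z": 0.002, "wx": 0, "wy": 0, "wz": 0, "hand": 0}
    - {"x": 0, "y": -0.03, "z": 0.002, "wx": 0, "wy": 0, "wz": 0, "hand": 0}
    - {"x": 0, "y": -0.034, "z": 0.002, "wx": 0, "wy": 0, "wz": 0, "hand": 0}
    - {"x": 0, "y": -0.034, "z": 0.002, "wx": 0, "wy": 0, "wz": 0, "hand": 0}

```text
time: 3.0
tool_pos: [0.498, 0.1763, 0.0812]
tool_rot: [3.14, 0.006, -2.978]
contact_force: [-0.2, 3.6, 2.9]
opening: 0.0005
```

Run:
```python
from h import *
a,P=snap('wrist','w4.png'); print([padface(a,P,x) for x in (-.015,-.01,-.005)]); delta(0,.057,.062)
```

```text
[([np.float64(0.014500000000000082)], [np.float64(0.02350000000000009)]), ([np.float64(0.013500000000000081)], [np.float64(0.02400000000000009)]), ([np.float64(0.013500000000000081)], [np.float64(0.02200000000000009)])]
t 3.05 now clamp [-0.003   0.0716  0.063 ] d [-0.003  -0.0146  0.001 ] w [ 0.07  0.32 -0.05] F [1.1 3.9 3.3] open 0.0007
```

Emit:
move_arm:
  deltas:
    - {"x": 0, "y": -0.005, "z": 0, "wx": 0, "wy": 0, "wz": 0, "hand": 0}
    - {"x": 0, "y": -0.01, "z": 0, "wx": 0, "wy": 0, "wz": 0, "hand": 0}
    - {"x": 0, "y": -0.0135, "z": 0, "wx": 0, "wy": 0, "wz": 0, "hand": 0}
    - {"x": 0, "y": -0.014, "z": 0, "wx": 0, "wy": 0, "wz": 0, "hand": 0}
    - {"x": 0, "y": -0.014, "z": 0, "wx": 0, "wy": 0, "wz": 0, "hand": 0}

```text
time: 3.68
tool_pos: [0.5002, 0.163, 0.0809]
tool_rot: [3.14, 0.006, -2.978]
contact_force: [0.1, 8.2, 7.0]
opening: 0.0002
```

Run:
```python
from h import *
a,P=snap('wrist','w5.png'); print([padface(a,P,x) for x in (-.015,-.01,-.005)]); delta(0,.07,.2)
h=cv2.cvtColor(a,cv2.COLOR_RGB2HSV)
# line pixels along y at x=-.05,-.03 on board
for x in (-.055,-.04,-.03):
    r=[]
    for y in np.arange(-.015,.015,.0005):
        u,v=proj(P,W(x,y,0)).round().astype(int)
        if 0<=u<560 and (h[v,u,0]<8 or h[v,u,0]>170) and h[v,u,1]>110: r.append(y)
    print(x,r[:1],r[-1:])
```

```text
[([np.float64(0.0010000000000000703)], [np.float64(0.010500000000000079)]), ([np.float64(0.0015000000000000707)], [np.float64(0.010500000000000079)]), ([np.float64(0.0015000000000000707)], [np.float64(0.008000000000000076)])]
t 3.73 now clamp [-0.0029  0.0583  0.0629] d [-0.0036  0.012  -0.1371] w [ 0.11  0.32 -0.05] F [0.7 8.7 7.3] open 0.0001
-0.055 [np.float64(-0.001999999999999988)] [np.float64(1.3877787807814457e-17)]
-0.04 [np.float64(-0.001999999999999988)] [np.float64(1.3877787807814457e-17)]
-0.03 [np.float64(-0.0014999999999999875)] [np.float64(0.0010000000000000148)]
```

Emit:
move_arm:
  deltas:
    - {"x": 0, "y": -0.0015, "z": 0, "wx": 0, "wy": 0, "wz": 0, "hand": 0}
    - {"x": 0, "y": -0.0025, "z": 0, "wx": 0, "wy": 0, "wz": 0, "hand": 0}
    - {"x": 0, "y": -0.0025, "z": 0, "wx": 0, "wy": 0, "wz": 0, "hand": 0}
    - {"x": -0.002, "y": 0.006, "z": 0, "wx": 0, "wy": 0, "wz": 0, "hand": 0}
    - {"x": -0.003, "y": 0.02, "z": 0, "wx": 0, "wy": 0, "wz": 0, "hand": 0}
    - {"x": -0.003, "y": 0.02, "z": -0.06, "wx": 0, "wy": 0, "wz": 0, "hand": 0}
    - {"x": -0.003, "y": 0.02, "z": -0.12, "wx": 0, "wy": 0, "wz": 0, "hand": 0}
    - {"x": -0.003, "y": 0.02, "z": -0.17, "wx": 0, "wy": 0, "wz": 0, "hand": 0}

```text
time: 4.72
tool_pos: [0.4979, 0.1827, 0.251]
tool_rot: [-3.142, 0.001, -2.978]
contact_force: [0.7, 0.1, 0.0]
opening: 0.0001
```

Run:
```python
from h import *
a,P=snap('wrist','w6.png'); print([padface(a,P,x) for x in (-.015,-.01,-.005)]); delta(0,-.06,.28)
h=cv2.cvtColor(a,cv2.COLOR_RGB2HSV)
for x in (-.055,-.04,-.03,.05):
    r=[]
    for y in np.arange(-.015,.015,.0005):
        u,v=proj(P,W(x,y,0)).round().astype(int)
        if 0<=u<560 and (h[v,u,0]<8 or h[v,u,0]>170) and h[v,u,1]>110: r.append(y)
    print(x,r[:1],r[-1:])
```

```text
[([np.float64(-0.0004999999999999311)], [np.float64(0.008500000000000077)]), ([np.float64(-0.001499999999999932)], [np.float64(0.008000000000000076)]), ([np.float64(6.938893903907228e-17)], [np.float64(0.004000000000000073)])]
t 4.78 now clamp [0.0007 0.0782 0.2397] d [ 0.0002 -0.1382 -0.0403] w [0.02 0.68 0.01] F [2.1 0.3 5.2] open 0.0005
-0.055 [np.float64(-0.0014999999999999875)] [np.float64(1.3877787807814457e-17)]
-0.04 [np.float64(-0.000999999999999987)] [np.float64(0.0005000000000000143)]
-0.03 [np.float64(-0.001999999999999988)] [np.float64(1.3877787807814457e-17)]
0.05 [np.float64(-0.0004999999999999866)] [np.float64(0.0015000000000000152)]
```

View pics/w6.png

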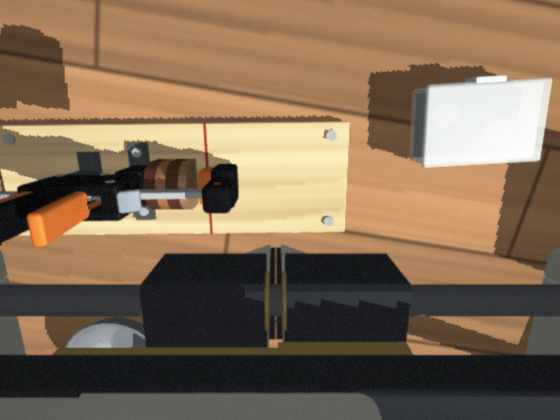

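The pad face stands over the red line (about u=205), and the trigger top shows at (60,222). Now to a look pose above the grip.

Emit:
move_arm:
  deltas:
    - {"x": 0, "y": 0, "z": -0.05, "wx": 0, "wy": 0.6, "wz": 0, "hand": 0.5}
    - {"x": 0, "y": -0.05, "z": -0.05, "wx": 0, "wy": 0.6, "wz": 0, "hand": 1}
    - {"x": 0, "y": -0.1, "z": -0.05, "wx": 0, "wy": 0.6, "wz": 0, "hand": 1}
    - {"x": 0, "y": -0.15, "z": -0.05, "wx": 0, "wy": 0.6, "wz": 0, "hand": 1}
    - {"x": 0, "y": -0.188, "z": -0.05, "wx": 0, "wy": 0.6, "wz": 0, "hand": 1}
    - {"x": 0, "y": -0.188, "z": -0.05, "wx": 0, "wy": 0.6, "wz": 0, "hand": 1}
    - {"x": 0, "y": -0.188, "z": -0.05, "wx": 0, "wy": 0.6, "wz": 0, "hand": 1}

```text
time: 5.65
tool_pos: [0.5285, -0.0025, 0.2984]
tool_rot: [3.141, -0.011, -2.978]
contact_force: [-0.4, -0.2, -0.4]
opening: 0.0659
```

Run:
```python
from h import *
a,P=snap('wrist','w7.png'); delta(0,-.114,.146); print('cam',C(-P['R'].T@P['t']))
for X in [(0,-.104,.165),(0,-.08,.195),(0,-.122,.2),(-.014,-.111,.2),(-.014,-.1335,.2),(.014,-.111,.2),(.014,-.1335,.2),(-.012,-.078,.195),(.012,-.078,.195)]: print(X,proj(P,W(*X)).round(0))
```

```text
t 5.7 now clamp [-0.0019 -0.1093  0.2805] d [-0.0033 -0.0047  0.1345] w [ 0.04 -0.62  0.03] F [ 0.  -0.3 -0.4] open 0.0701
cam [-0.07264152 -0.10948797  0.43954756]
(0, -0.104, 0.165) [282. 208.]
(0, -0.08, 0.195) [315. 219.]
(0, -0.122, 0.2) [258. 221.]
(-0.014, -0.111, 0.2) [273. 202.]
(-0.014, -0.1335, 0.2) [242. 202.]
(0.014, -0.111, 0.2) [273. 239.]
(0.014, -0.1335, 0.2) [243. 239.]
(-0.012, -0.078, 0.195) [318. 203.]
(0.012, -0.078, 0.195) [317. 234.]
```

View pics/w7.png

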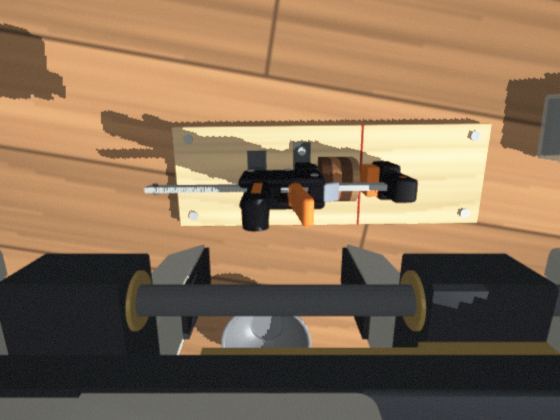

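The grip top is at u=242–271 with its lower edge at v≈229, and the trigger's top end is at u≈301–314, v≈224. That is 10 px off the prediction, so the height is wrong. I'll triangulate the trigger top from w6 and w7.

Run:
```python
from h import *
P7=viewer.camera_params('wrist')
def comp(f,box):
    a=cv2.imread(f); h=cv2.cvtColor(a,cv2.COLOR_BGR2HSV); m=((h[...,0]<14)&(h[...,1]>200)&(h[...,2]>110)).astype(np.uint8)
    k=np.zeros_like(m);k[box[1]:box[3],box[0]:box[2]]=1; m*=k
    c=max(cv2.findContours(m,0,2)[0],key=cv2.contourArea).reshape(-1,2); hull=cv2.approxPolyDP(cv2.convexHull(c),1.5,True).reshape(-1,2); return hull
print('w6',comp('pics/w6.png',(10,180,100,260)).tolist()); print('w7',comp('pics/w7.png',(285,175,325,235)).tolist())
a=cv2.imread('pics/w6.png')[170:270,0:130];b=cv2.imread('pics/w7.png')[160:240,225:335]
r=lambda i:cv2.resize(i,(640,int(640*i.shape[0]/i.shape[1])),interpolation=cv2.INTER_CUBIC)[:300 if 0 else 600]
v=np.vstack([cv2.resize(a,(390,300),interpolation=cv2.INTER_CUBIC),cv2.resize(b,(390,284),interpolation=cv2.INTER_CUBIC)]);cv2.imwrite('pics/v.png',v)
# w6 camera pose: recover from w7 camera-in-tool (tool states known)
o=monitor.observe();R=Ro.from_euler('xyz',o['tool_rot']).as_matrix();Rc=P7['R']@R; tc=P7['R']@o['tool_pos']+P7['t']
R6=Ro.from_euler('xyz',[-3.142,.001,-2.978]).as_matrix(); p6=np.array([.4979,.1827,.251])
o6=None
Rr=Rc@R6.T; P6=dict(camera_matrix=P7['camera_matrix'],R=Rr,t=tc-Rr@p6)
print([proj(P6,W(*X)).round(0) for X in [(0.065,.161,0),(-.065,.161,0),(.065,0,0),(-.065,0,0)]])
np.savez('p6.npz',**P6);np.savez('p7.npz',**{k:np.array(P7[k]) for k in('camera_matrix','R','t')})
```

```text
w6 [[66, 218], [63, 218]]
w7 [[292, 190], [294, 190], [294, 194]]
[array([343., 233.]), array([350., 122.]), array([211., 233.]), array([204., 122.])]
```

View pics/v.png

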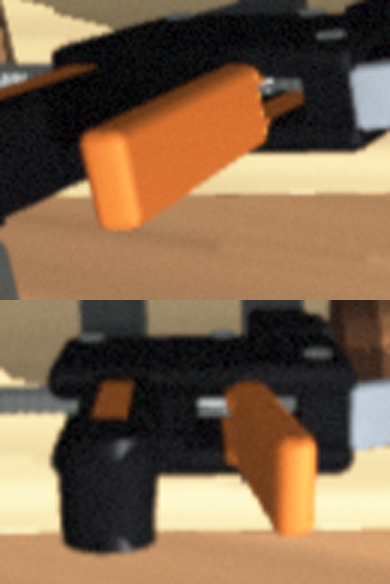

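The crop resolves the trigger's end-face corners in both views: w6 at about (45,245) and (37,213.5), w7 at (313,225) and (314,198.6). I'll triangulate those.

Run:
```python
from h import *
A=np.load('p6.npz');B=np.load('p7.npz')
def tri(p,q):
    M=[];b=[]
    for P,(u,v) in ((A,p),(B,q)):
        c=-P['R'].T@P['t'];d=P['R'].T@np.linalg.solve(P['camera_matrix'],[u,v,1.]);d/=np.linalg.norm(d)
        m=np.eye(3)-np.outer(d,d);M.append(m);b.append(m@c)
    X=np.linalg.solve(sum(M),sum(b));return C(X).round(4),[np.linalg.norm(m@X-k).round(4) for m,k in zip(M,b)]
print('front+x',tri((45,245),(313,225)));print('front-x',tri((37.5,213.5),(314,198.6)));print('back+x',tri((33,245),(304,225.4)))
# check point: pad-free known: board right corner & line end
print('corner',tri((345,232),(479,223)),tri((211,233),(358,224)))
for z in (.18,.185,.19,.195):
    print(z,C(ray(B,313,225,.018+z)).round(4),C(ray(B,314,198.6,.018+z)).round(4),'grip',[C(ray(B,u,v,.018+z+.005)).round(4) for u,v in ((242,222),(271,222),(256,230))])
```

```text
front+x (array([ 0.0117, -0.0783,  0.1738]), [np.float64(0.0001), np.float64(0.0001)])
front-x (array([-0.0108, -0.0783,  0.175 ]), [np.float64(0.0003), np.float64(0.0003)])
back+x (array([ 0.0115, -0.0857,  0.1748]), [np.float64(0.0003), np.float64(0.0003)])
corner (array([0.0622, 0.1616, 0.0056]), [np.float64(0.0003), np.float64(0.0003)]) (array([0.0639, 0.0013, 0.0041]), [np.float64(0.0004), np.float64(0.0004)])
0.18 [ 0.0098 -0.079   0.18  ] [-0.0117 -0.0788  0.18  ] grip [array([ 0.0058, -0.1349,  0.185 ]), array([ 0.0058, -0.1123,  0.185 ]), array([ 0.0123, -0.1241,  0.185 ])]
0.185 [ 0.0083 -0.0796  0.185 ] [-0.0129 -0.0794  0.185 ] grip [array([ 0.0043, -0.1344,  0.19  ]), array([ 0.0043, -0.1123,  0.19  ]), array([ 0.0107, -0.1238,  0.19  ])]
0.19 [ 0.0067 -0.0802  0.19  ] [-0.0141 -0.08    0.19  ] grip [array([ 0.0027, -0.1339,  0.195 ]), array([ 0.0027, -0.1122,  0.195 ]), array([ 0.009 , -0.1235,  0.195 ])]
0.195 [ 0.0051 -0.0808  0.195 ] [-0.0152 -0.0806  0.195 ] grip [array([ 0.0012, -0.1334,  0.2   ]), array([ 0.0012, -0.1122,  0.2   ]), array([ 0.0073, -0.1232,  0.2   ])]
```

Two views agree to 0.3 mm. The trigger top is at clamp (0, −0.078, 0.173), so the grip point is about (0, −0.105, 0.143). The 24 mm width confirms the height. The TCP goes to (0, −0.1155, 0.125).

Emit:
move_arm:
  deltas:
    - {"x": -0.003, "y": -0.006, "z": 0.0, "wx": 0, "wy": -0.6, "wz": 0, "hand": 1}
    - {"x": -0.003, "y": -0.006, "z": 0.03, "wx": 0, "wy": -0.6, "wz": 0, "hand": 1}
    - {"x": -0.003, "y": -0.006, "z": 0.06, "wx": 0, "wy": -0.6, "wz": 0, "hand": 1}
    - {"x": -0.003, "y": -0.006, "z": 0.09, "wx": 0, "wy": -0.6, "wz": 0, "hand": 1}
    - {"x": -0.0035, "y": -0.006, "z": 0.115, "wx": 0, "wy": -0.6, "wz": 0, "hand": 1}
    - {"x": -0.0035, "y": -0.006, "z": 0.14, "wx": 0, "wy": -0.6, "wz": 0, "hand": 1}
    - {"x": -0.0035, "y": -0.006, "z": 0.155, "wx": 0, "wy": -0.6, "wz": 0, "hand": 1}
    - {"x": -0.0035, "y": -0.006, "z": 0.155, "wx": 0, "wy": -0.6, "wz": 0, "hand": 1}

```text
time: 6.7
tool_pos: [0.5312, -0.0086, 0.143]
tool_rot: [3.141, -0.002, -2.977]
contact_force: [0.4, -0.7, -0.3]
opening: 0.0916
```

Run:
```python
from h import *
delta(0,-.1155,.125); a,P=snap('wrist','w8.png'); print([padface(a,P,x) for x in (-.015,-.01,-.005,0)])
for X in [(0,0,0),(0,.027,.096),(-.0175,0,.0425)]: print(proj(P,W(*X)).round())
```

```text
t 6.7 now clamp [-0.0003 -0.1161  0.125 ] d [-0.0003  0.0006  0.    ] w [ 0.04 -0.09  0.  ] F [ 0.4 -0.7 -0.3] open 0.0916
[([np.float64(-0.009499999999999939)], [np.float64(0.008500000000000077)]), ([np.float64(-0.008999999999999939)], [np.float64(0.008500000000000077)]), ([np.float64(-0.007999999999999938)], [np.float64(0.008500000000000077)]), ([np.float64(-0.004499999999999935)], [np.float64(0.05350000000000012)])]
[411. 202.]
[519. 243.]
[436. 193.]
```

View pics/w8.png

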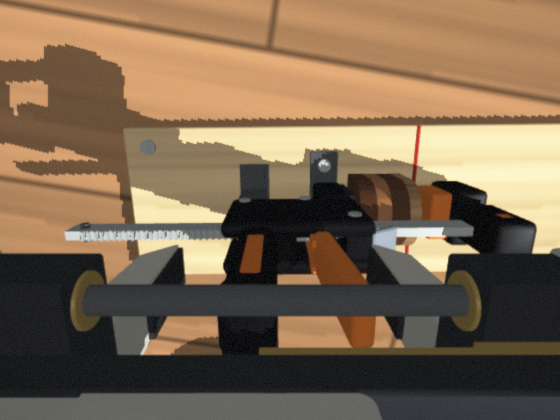

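The gripper straddles the grip and trigger cleanly, with fingers at u=110–180 and 370–440. The pad at (433,210) and red line at u=415 are visible. First squeeze:

Emit:
move_arm:
  deltas:
    - {"x": 0, "y": 0, "z": 0, "wx": 0, "wy": 0, "wz": 0, "hand": 0.4}
    - {"x": 0, "y": 0, "z": 0, "wx": 0, "wy": 0, "wz": 0, "hand": 0.4}
    - {"x": 0, "y": 0, "z": 0, "wx": 0, "wy": 0, "wz": 0, "hand": 0.4}
    - {"x": 0, "y": 0, "z": 0, "wx": 0, "wy": 0, "wz": 0, "hand": 0.4}
    - {"x": 0, "y": 0, "z": 0, "wx": 0, "wy": 0, "wz": 0, "hand": 0.4}
    - {"x": 0, "y": 0, "z": 0, "wx": 0, "wy": 0, "wz": 0, "hand": 0.4}
    - {"x": 0, "y": 0, "z": 0, "wx": 0, "wy": 0, "wz": 0, "hand": 0.4}
  grip_force: 15

```text
time: 7.62
tool_pos: [0.5321, -0.0104, 0.1441]
tool_rot: [-3.139, 0.001, -2.978]
contact_force: [0.7, -5.5, 3.5]
opening: 0.0384
```

```bash
cat >> h.py <<'E'
def strip(a,P):
    h=cv2.cvtColor(a,cv2.COLOR_RGB2HSV); m=(h[...,0]<16)&(h[...,1]>185)&(h[...,2]>90)
    out=[]
    for v in range(190,232,6):
        us=np.where(m[v,385:475])[0]+385
        if len(us)<3: continue
        # longest run
        g=np.split(us,np.where(np.diff(us)>2)[0]+1); g=max(g,key=len)
        out.append((v,int(g[0]),int(g[-1]),C(ray(P,g[-1]+.5,v,.018+.0425))[1].round(4),C(ray(P,g[0]-.5,v,.018+.052))[1].round(4)))
    return out
E
python3 - <<'E'
from h import *
delta(0,-.1155,.125)
a=cv2.imread('pics/w8.png')[:,:,::-1].copy(); P=viewer.camera_params('wrist'); print(*strip(a,P),sep='\n')
a,P=snap('wrist','w9.png'); print(*strip(a,P),sep='\n'); print(monitor.observe()['contact_force'])
E
```

```text
t 7.62 now clamp [ 0.0004 -0.118   0.1261] d [0.0004 0.0025 0.0011] w [-0.14  0.06 -0.04] F [ 0.7 -5.5  3.5] open 0.0384
(190, 420, 441, np.float64(0.002), np.float64(-0.0179))
(196, 422, 451, np.float64(0.0099), np.float64(-0.016))
(202, 422, 450, np.float64(0.0098), np.float64(-0.0155))
(208, 423, 449, np.float64(0.0097), np.float64(-0.0143))
(214, 423, 449, np.float64(0.0103), np.float64(-0.0138))
(190, 423, 440, np.float64(0.0013), np.float64(-0.0158))
(196, 424, 446, np.float64(0.0062), np.float64(-0.0146))
(202, 425, 445, np.float64(0.0061), np.float64(-0.0134))
(208, 426, 445, np.float64(0.0067), np.float64(-0.0122))
(214, 425, 444, np.float64(0.0066), np.float64(-0.0124))
[ 0.62082576 -6.08991311  3.28531712]
```

Emit:
move_arm:
  deltas:
    - {"x": 0, "y": 0, "z": 0, "wx": 0, "wy": 0, "wz": 0, "hand": 0.86}
    - {"x": 0, "y": 0, "z": 0, "wx": 0, "wy": 0, "wz": 0, "hand": 0.86}
    - {"x": 0, "y": 0, "z": 0, "wx": 0, "wy": 0, "wz": 0, "hand": 0.86}
    - {"x": 0, "y": 0, "z": 0, "wx": 0, "wy": 0, "wz": 0, "hand": 0.86}
    - {"x": 0, "y": 0, "z": 0, "wx": 0, "wy": 0, "wz": 0, "hand": 0.86}
    - {"x": 0, "y": 0, "z": 0, "wx": 0, "wy": 0, "wz": 0, "hand": 0.86}
    - {"x": 0, "y": 0, "z": 0, "wx": 0, "wy": 0, "wz": 0, "hand": 0.86}

```text
time: 8.55
tool_pos: [0.5316, -0.0091, 0.1437]
tool_rot: [-3.141, 0.0, -2.978]
contact_force: [-0.2, 0.9, -0.5]
opening: 0.0789
```

Run:
```python
from h import *
delta(0,-.1155,.125); a,P=snap('wrist','w10.png'); print(*strip(a,P),sep='\n')
```

```text
t 8.55 now clamp [ 0.     -0.1166  0.1257] d [0.     0.0011 0.0007] w [-0.01  0.01 -0.03] F [-0.2  0.9 -0.5] open 0.0789
(190, 420, 438, np.float64(0.0015), np.float64(-0.0163))
(196, 422, 445, np.float64(0.0071), np.float64(-0.0145))
(202, 423, 445, np.float64(0.0077), np.float64(-0.0133))
(208, 423, 444, np.float64(0.0076), np.float64(-0.0128))
(214, 423, 443, np.float64(0.0075), np.float64(-0.0123))
```

Emit:
move_arm:
  deltas:
    - {"x": 0, "y": 0, "z": 0, "wx": 0, "wy": 0, "wz": 0, "hand": 0.4}
    - {"x": 0, "y": 0, "z": 0, "wx": 0, "wy": 0, "wz": 0, "hand": 0.4}
    - {"x": 0, "y": 0, "z": 0, "wx": 0, "wy": 0, "wz": 0, "hand": 0.4}
    - {"x": 0, "y": 0, "z": 0, "wx": 0, "wy": 0, "wz": 0, "hand": 0.4}
    - {"x": 0, "y": 0, "z": 0, "wx": 0, "wy": 0, "wz": 0, "hand": 0.4}
    - {"x": 0, "y": 0, "z": 0, "wx": 0, "wy": 0, "wz": 0, "hand": 0.4}
    - {"x": 0, "y": 0, "z": 0, "wx": 0, "wy": 0, "wz": 0, "hand": 0.4}

```text
time: 9.48
tool_pos: [0.532, -0.0104, 0.1439]
tool_rot: [-3.139, 0.001, -2.978]
contact_force: [0.3, -5.4, 3.3]
opening: 0.0385
```

Run:
```python
from h import *
delta(0,-.1155,.125); a,P=snap('wrist','w11.png'); print(*strip(a,P),sep='\n')
```

```text
t 9.47 now clamp [ 0.0002 -0.118   0.1259] d [0.0002 0.0025 0.0009] w [-0.13  0.04 -0.04] F [ 0.3 -5.4  3.3] open 0.0385
(190, 422, 434, np.float64(-0.003), np.float64(-0.0165))
(196, 424, 441, np.float64(0.0026), np.float64(-0.0146))
(202, 425, 440, np.float64(0.0025), np.float64(-0.0134))
(208, 426, 438, np.float64(0.0016), np.float64(-0.0122))
(214, 425, 438, np.float64(0.0022), np.float64(-0.0124))
```

Emit:
move_arm:
  deltas:
    - {"x": 0, "y": 0, "z": 0, "wx": 0, "wy": 0, "wz": 0, "hand": 0.86}
    - {"x": 0, "y": 0, "z": 0, "wx": 0, "wy": 0, "wz": 0, "hand": 0.86}
    - {"x": 0, "y": 0, "z": 0, "wx": 0, "wy": 0, "wz": 0, "hand": 0.86}
    - {"x": 0, "y": 0, "z": 0, "wx": 0, "wy": 0, "wz": 0, "hand": 0.86}
    - {"x": 0, "y": 0, "z": 0, "wx": 0, "wy": 0, "wz": 0, "hand": 0.86}
    - {"x": 0, "y": 0, "z": 0, "wx": 0, "wy": 0, "wz": 0, "hand": 0.86}
    - {"x": 0, "y": 0, "z": 0, "wx": 0, "wy": 0, "wz": 0, "hand": 0.86}

```text
time: 10.4
tool_pos: [0.5316, -0.0091, 0.1437]
tool_rot: [-3.141, 0.0, -2.978]
contact_force: [0.1, 0.2, 0.8]
opening: 0.0791
```

Emit:
move_arm:
  deltas:
    - {"x": 0, "y": 0, "z": 0, "wx": 0, "wy": 0, "wz": 0, "hand": 0.4}
    - {"x": 0, "y": 0, "z": 0, "wx": 0, "wy": 0, "wz": 0, "hand": 0.4}
    - {"x": 0, "y": 0, "z": 0, "wx": 0, "wy": 0, "wz": 0, "hand": 0.4}
    - {"x": 0, "y": 0, "z": 0, "wx": 0, "wy": 0, "wz": 0, "hand": 0.4}
    - {"x": 0, "y": 0, "z": 0, "wx": 0, "wy": 0, "wz": 0, "hand": 0.4}
    - {"x": 0, "y": 0, "z": 0, "wx": 0, "wy": 0, "wz": 0, "hand": 0.4}
    - {"x": 0, "y": 0, "z": 0, "wx": 0, "wy": 0, "wz": 0, "hand": 0.4}

```text
time: 11.28
tool_pos: [0.532, -0.0104, 0.144]
tool_rot: [-3.139, 0.001, -2.978]
contact_force: [-0.1, -5.5, 2.4]
opening: 0.0383
```

Run:
```python
from h import *
delta(0,-.1155,.125); a,P=snap('wrist','w12.png'); print(*strip(a,P),sep='\n')
```

```text
t 11.28 now clamp [ 0.0002 -0.118   0.126 ] d [0.0002 0.0025 0.0009] w [-0.13  0.04 -0.04] F [-0.1 -5.5  2.4] open 0.0383
(190, 419, 429, np.float64(-0.0066), np.float64(-0.0186))
(196, 420, 435, np.float64(-0.0017), np.float64(-0.0174))
(202, 421, 435, np.float64(-0.0012), np.float64(-0.0162))
(208, 421, 434, np.float64(-0.0013), np.float64(-0.0157))
(214, 421, 433, np.float64(-0.0015), np.float64(-0.0152))
```

Emit:
move_arm:
  deltas:
    - {"x": 0, "y": 0, "z": 0, "wx": 0, "wy": 0, "wz": 0, "hand": 0.86}
    - {"x": 0, "y": 0, "z": 0, "wx": 0, "wy": 0, "wz": 0, "hand": 0.86}
    - {"x": 0, "y": 0, "z": 0, "wx": 0, "wy": 0, "wz": 0, "hand": 0.86}
    - {"x": 0, "y": 0, "z": 0, "wx": 0, "wy": 0, "wz": 0, "hand": 0.86}
    - {"x": 0, "y": 0, "z": 0, "wx": 0, "wy": 0, "wz": 0, "hand": 0.86}
    - {"x": 0, "y": 0, "z": 0, "wx": 0, "wy": 0, "wz": 0, "hand": 0.86}
    - {"x": 0, "y": 0, "z": 0, "wx": 0, "wy": 0, "wz": 0, "hand": 0.86}

```text
time: 12.2
tool_pos: [0.5316, -0.009, 0.1437]
tool_rot: [-3.142, 0.0, -2.978]
contact_force: [-0.2, 1.0, -0.4]
opening: 0.0789
```

Run:
```python
from h import *
delta(0,-.1155,.125); a,P=snap('wrist','w13.png'); print(*strip(a,P),sep='\n')
```

```text
t 12.2 now clamp [ 0.     -0.1166  0.1257] d [0.     0.0011 0.0007] w [-0.    0.01 -0.03] F [-0.2  1.  -0.4] open 0.0789
(190, 416, 428, np.float64(-0.0058), np.float64(-0.0191))
(196, 417, 434, np.float64(-0.0009), np.float64(-0.018))
(202, 418, 434, np.float64(-0.0003), np.float64(-0.0168))
(208, 420, 433, np.float64(-0.0005), np.float64(-0.0149))
(214, 419, 432, np.float64(-0.0006), np.float64(-0.0151))
```

Emit:
move_arm:
  deltas:
    - {"x": 0, "y": 0, "z": 0, "wx": 0, "wy": 0, "wz": 0, "hand": 0.5}
    - {"x": 0, "y": 0, "z": 0, "wx": 0, "wy": 0, "wz": 0, "hand": 0.5}
    - {"x": 0, "y": 0, "z": 0, "wx": 0, "wy": 0, "wz": 0, "hand": 0.5}
    - {"x": 0, "y": 0, "z": 0, "wx": 0, "wy": 0, "wz": 0, "hand": 0.5}
    - {"x": 0, "y": 0, "z": 0, "wx": 0, "wy": 0, "wz": 0, "hand": 0.46}
    - {"x": 0, "y": 0, "z": 0, "wx": 0, "wy": 0, "wz": 0, "hand": 0.46}
    - {"x": 0, "y": 0, "z": 0, "wx": 0, "wy": 0, "wz": 0, "hand": 0.46}

```text
time: 13.12
tool_pos: [0.5317, -0.0086, 0.144]
tool_rot: [3.141, 0.001, -2.978]
contact_force: [-1.3, 5.4, 4.6]
opening: 0.0422
```

Run:
```python
from h import *
delta(0,-.1155,.125); a,P=snap('wrist','w14.png'); print(*strip(a,P),sep='\n')
```

```text
t 13.12 now clamp [ 0.0002 -0.1162  0.126 ] d [0.0002 0.0007 0.001 ] w [ 0.03  0.04 -0.03] F [-1.3  5.4  4.6] open 0.0422
(190, 415, 424, np.float64(-0.008), np.float64(-0.0192))
(196, 416, 429, np.float64(-0.0039), np.float64(-0.018))
(202, 417, 429, np.float64(-0.0033), np.float64(-0.0169))
(208, 418, 428, np.float64(-0.0035), np.float64(-0.0157))
(214, 418, 427, np.float64(-0.0037), np.float64(-0.0152))
```

Emit:
move_arm:
  deltas:
    - {"x": 0, "y": 0, "z": 0, "wx": 0, "wy": 0, "wz": 0, "hand": 0.44}
    - {"x": 0, "y": 0, "z": 0, "wx": 0, "wy": 0, "wz": 0, "hand": 0.42}
    - {"x": 0, "y": 0, "z": 0, "wx": 0, "wy": 0, "wz": 0, "hand": 0.42}
    - {"x": 0, "y": 0, "z": 0, "wx": 0, "wy": 0, "wz": 0, "hand": 0.42}

```text
time: 13.68
tool_pos: [0.532, -0.0103, 0.1439]
tool_rot: [-3.14, 0.001, -2.978]
contact_force: [-0.7, -5.3, 4.7]
opening: 0.0387
```

Run:
```python
from h import *
delta(0,-.1155,.125); a,P=snap('wrist','w15.png'); print(*strip(a,P),sep='\n')
L=[]
for n in (8,13,15):
    i=cv2.imread(f'pics/w{n}.png')[165:255,340:470]; L.append(cv2.resize(i,(390,270),interpolation=cv2.INTER_CUBIC))
s=cv2.imread('pics/s0.png')
b,_=snap('scene','s1.png'); L.append(cv2.resize(b[200:270,280:381,::-1],(390,270),interpolation=cv2.INTER_CUBIC))
cv2.imwrite('pics/cmp.png',np.vstack([np.hstack(L[:2]),np.hstack(L[2:])]))
```

```text
t 13.68 now clamp [ 0.0002 -0.1179  0.1259] d [0.0002 0.0024 0.0009] w [-0.11  0.04 -0.05] F [-0.7 -5.3  4.7] open 0.0387
(190, 418, 425, np.float64(-0.0094), np.float64(-0.0192))
(196, 419, 430, np.float64(-0.0053), np.float64(-0.018))
(202, 420, 430, np.float64(-0.0047), np.float64(-0.0168))
(208, 420, 429, np.float64(-0.0049), np.float64(-0.0163))
(214, 420, 428, np.float64(-0.0051), np.float64(-0.0158))
```

View pics/cmp.png

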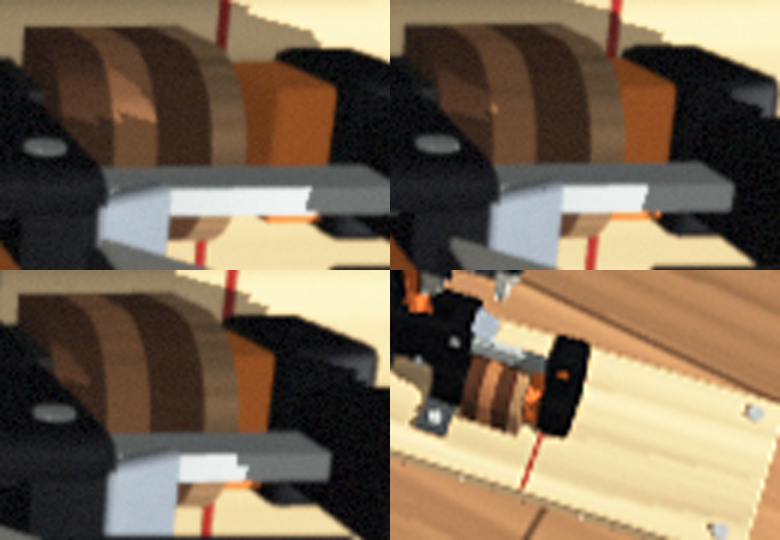

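The comparison shows the heel upright, square and back against the fixed jaw. The visible pad strip went from 15 px at first touch to 11 px now, at 0.73 mm/px, so sink is about 3 mm (roughly 9 N). One more pump, taken in small steps, should bring it to half-way.

Emit:
move_arm:
  deltas:
    - {"x": 0, "y": 0, "z": 0, "wx": 0, "wy": 0, "wz": 0, "hand": 0.86}
    - {"x": 0, "y": 0, "z": 0, "wx": 0, "wy": 0, "wz": 0, "hand": 0.86}
    - {"x": 0, "y": 0, "z": 0, "wx": 0, "wy": 0, "wz": 0, "hand": 0.86}
    - {"x": 0, "y": 0, "z": 0, "wx": 0, "wy": 0, "wz": 0, "hand": 0.86}
    - {"x": 0, "y": 0, "z": 0, "wx": 0, "wy": 0, "wz": 0, "hand": 0.86}
    - {"x": 0, "y": 0, "z": 0, "wx": 0, "wy": 0, "wz": 0, "hand": 0.86}
    - {"x": 0, "y": 0, "z": 0, "wx": 0, "wy": 0, "wz": 0, "hand": 0.86}

```text
time: 14.65
tool_pos: [0.5316, -0.0091, 0.1437]
tool_rot: [-3.141, 0.0, -2.978]
contact_force: [0.0, 0.1, 0.6]
opening: 0.0784
```

Run:
```python
from h import *
delta(0,-.1155,.125); a,P=snap('wrist','w16.png'); print(*strip(a,P),sep='\n')
```

```text
t 14.65 now clamp [ 0.     -0.1166  0.1257] d [0.     0.0011 0.0007] w [-0.01  0.01 -0.03] F [0.  0.1 0.6] open 0.0784
(190, 415, 425, np.float64(-0.0079), np.float64(-0.0198))
(196, 417, 431, np.float64(-0.0031), np.float64(-0.018))
(202, 418, 431, np.float64(-0.0025), np.float64(-0.0168))
(208, 418, 430, np.float64(-0.0027), np.float64(-0.0163))
(214, 418, 429, np.float64(-0.0029), np.float64(-0.0158))
```

Emit:
move_arm:
  deltas:
    - {"x": 0, "y": 0, "z": 0, "wx": 0, "wy": 0, "wz": 0, "hand": 0.5}
    - {"x": 0, "y": 0, "z": 0, "wx": 0, "wy": 0, "wz": 0, "hand": 0.5}
    - {"x": 0, "y": 0, "z": 0, "wx": 0, "wy": 0, "wz": 0, "hand": 0.5}
    - {"x": 0, "y": 0, "z": 0, "wx": 0, "wy": 0, "wz": 0, "hand": 0.5}
    - {"x": 0, "y": 0, "z": 0, "wx": 0, "wy": 0, "wz": 0, "hand": 0.5}
    - {"x": 0, "y": 0, "z": 0, "wx": 0, "wy": 0, "wz": 0, "hand": 0.5}

```text
time: 15.45
tool_pos: [0.5314, -0.0073, 0.1441]
tool_rot: [3.139, 0.001, -2.978]
contact_force: [-1.4, 8.2, 4.0]
opening: 0.046
```

Run:
```python
from h import *
delta(0,-.1155,.125); a,P=snap('wrist','w17.png'); print(*strip(a,P),sep='\n')
```

```text
t 15.45 now clamp [ 0.0002 -0.1149  0.1261] d [ 0.0002 -0.0006  0.0011] w [ 0.15  0.03 -0.02] F [-1.4  8.2  4. ] open 0.046
(190, 413, 421, np.float64(-0.0086), np.float64(-0.019))
(196, 414, 426, np.float64(-0.0044), np.float64(-0.0179))
(202, 415, 425, np.float64(-0.0046), np.float64(-0.0167))
(208, 415, 425, np.float64(-0.0041), np.float64(-0.0162))
(214, 415, 424, np.float64(-0.0043), np.float64(-0.0157))
```

Emit:
move_arm:
  deltas:
    - {"x": 0, "y": 0, "z": 0, "wx": 0, "wy": 0, "wz": 0, "hand": 0.48}
    - {"x": 0, "y": 0, "z": 0, "wx": 0, "wy": 0, "wz": 0, "hand": 0.46}
    - {"x": 0, "y": 0, "z": 0, "wx": 0, "wy": 0, "wz": 0, "hand": 0.45}
    - {"x": 0, "y": 0, "z": 0, "wx": 0, "wy": 0, "wz": 0, "hand": 0.45}
    - {"x": 0, "y": 0, "z": 0, "wx": 0, "wy": 0, "wz": 0, "hand": 0.45}

```text
time: 16.12
tool_pos: [0.5317, -0.009, 0.1441]
tool_rot: [3.142, 0.001, -2.978]
contact_force: [-1.4, 3.0, 5.4]
opening: 0.0411
```

Run:
```python
from h import *
delta(0,-.1155,.125); a,P=snap('wrist','w18.png'); print(*strip(a,P),sep='\n')
```

```text
t 16.12 now clamp [ 0.0002 -0.1166  0.1261] d [0.0002 0.0011 0.0011] w [ 0.    0.04 -0.04] F [-1.4  3.   5.4] open 0.0411
(190, 415, 422, np.float64(-0.0099), np.float64(-0.0197))
(196, 417, 427, np.float64(-0.0058), np.float64(-0.0178))
(202, 418, 426, np.float64(-0.006), np.float64(-0.0166))
(208, 418, 426, np.float64(-0.0054), np.float64(-0.0161))
(214, 418, 425, np.float64(-0.0056), np.float64(-0.0156))
```

Emit:
move_arm:
  deltas:
    - {"x": 0, "y": 0, "z": 0, "wx": 0, "wy": 0, "wz": 0, "hand": 0.43}
    - {"x": 0, "y": 0, "z": 0, "wx": 0, "wy": 0, "wz": 0, "hand": 0.43}
    - {"x": 0, "y": 0, "z": 0, "wx": 0, "wy": 0, "wz": 0, "hand": 0.43}
    - {"x": 0, "y": 0, "z": 0, "wx": 0, "wy": 0, "wz": 0, "hand": 0.43}
    - {"x": 0, "y": 0, "z": 0, "wx": 0, "wy": 0, "wz": 0, "hand": 0.43}
    - {"x": 0, "y": 0, "z": 0, "wx": 0, "wy": 0, "wz": 0, "hand": 0.43}

```text
time: 16.92
tool_pos: [0.5319, -0.0099, 0.144]
tool_rot: [-3.14, 0.001, -2.978]
contact_force: [-1.5, -4.6, 5.3]
opening: 0.0397
```

Run:
```python
from h import *
delta(0,-.1155,.125); a,P=snap('wrist','w19.png'); print(*strip(a,P),sep='\n')
a,P=snap('wrist','w20.png'); print(*strip(a,P),sep='\n'); delta(0,-.1155,.125)
# bystanders: pixel change in top view vs start
T=viewer.read_camera('top')[:,:,::-1].astype(int); t0=cv2.imread('pics/t0.png').astype(int)
for n,(x0,y0,x1,y1) in dict(bowl=(245,138,287,180),box=(120,258,172,296),tin=(394,250,428,284)).items(): print(n,np.abs(T-t0)[y0:y1,x0:x1].mean().round(1))
```

```text
t 16.93 now clamp [ 0.0002 -0.1175  0.126 ] d [0.0002 0.002  0.001 ] w [-0.08  0.04 -0.04] F [-1.5 -4.6  5.3] open 0.0397
(190, 417, 422, np.float64(-0.011), np.float64(-0.0194))
(196, 418, 427, np.float64(-0.0069), np.float64(-0.0182))
(202, 419, 427, np.float64(-0.0064), np.float64(-0.017))
(208, 420, 426, np.float64(-0.0065), np.float64(-0.0158))
(214, 420, 425, np.float64(-0.0067), np.float64(-0.0153))
(190, 417, 422, np.float64(-0.011), np.float64(-0.0194))
(196, 418, 427, np.float64(-0.0069), np.float64(-0.0182))
(202, 419, 427, np.float64(-0.0064), np.float64(-0.017))
(208, 419, 426, np.float64(-0.0065), np.float64(-0.0165))
(214, 419, 425, np.float64(-0.0067), np.float64(-0.016))
t 17.02 now clamp [ 0.0002 -0.1175  0.126 ] d [0.0002 0.002  0.001 ] w [-0.08  0.04 -0.05] F [-0.5 -2.6  4.8] open 0.0395
bowl 12.0
box 6.3
tin 17.1
```

```bash
python3 -c "
from cell import robot; print(robot.hand_in())"
```

```text
the job is handed in; nothing more can be done
None
```

I handed the job in at about 17 s, with the trigger still squeezed and the pad pressing the heel against the fixed jaw. No verdict was reported.

**Jaw:** I slid the moving jaw in with the shut fingers until the pad face stood over the red line. The wrist view read it within about 1 mm. A later check suggested it could have been up to 4 mm past the line, still inside the 6 mm allowed.

**Pumping:** I pumped the trigger five times, taking the last two squeezes in small steps. The third squeeze made contact and slid the heel about 3 mm, back against the fixed jaw.

**Last checks:**
- **Sink:** pad sink is about 4.5 to 5 mm of 10, roughly 14 N, judged from the visible pad strip and the jaw's travel. The pad was unchanged between two wrist pictures 0.05 s apart.
- **Trigger:** the fingers were 39.5 mm apart, against 38 mm for a full squeeze. The wrist force was a few newtons, with the back finger also resting on the pistol grip. That means the force on the blade at the end is inferred; it read 8.2 N earlier in the same squeeze.
- **Heel:** in the last picture I viewed, one pump before the end, it looked upright and square to the jaws. I did not look again after the final pump.
- **Bystanders:** my comparison with the first top picture was inconclusive. The patches around the bowl, box and tin changed in brightness (12, 6 and 17 levels on average). Arm shadow or occlusion may explain this. The arm's path kept clear of all three.

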